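Empty the tip-out tray of kiln props

TASK

Turn the T-bar catch knob beside the tip-out tray clockwise until it clicks over and frees the tray, then lift the tray by its handle so that all four kiln props slide off its open end into the bin. Lower the tray back to level and let go, leaving the catch clicked open, the bin where it stands and the bottle, mug and bowl undisturbed.

Things in the scene. Friction and masses are not known exactly. Their poses are not given: they have to be found in the camera images.
- stand: grey steel stand of the tip-out tray, fixed to the bench. Origin on the bench under the tray; z up, +y towards the tray's open end and the bin, +x towards the catch. In its frame, mm: base plate x -100..140, y -110..50, 12 thick; tray hinge line parallel to x at y 38, z 105; catch post 28 thick at x 112, y -70, top at z 114
- tray (a joint): tilt of the tray about its hinge line: 0 = level on its rest, grows (rad, to 1.15) as the handle end is lifted. It falls back level by its own weight. It cannot be lifted while the catch's tongue is over its lug
- tray_handle (a point): middle of the tray's handle: a level round steel bar 12 mm thick, 100 mm long, parallel to the hinge line, 39 mm clear of the tray's end wall, 120 mm above the bench when level. It lies 172 mm from the hinge line towards -y and 15 mm above it, and swings with the tray
- tray_lip (a point): middle of the tray floor's open end (+y end), 38 mm beyond the hinge line, above the bin, 108 mm above the bench when level; moves with the tray. The aluminium tray is 130 mm wide, 168 mm long, with 30 mm walls on the other three sides (rim 138 mm above the bench)
- catch (a joint): turn of the catch knob: 0 = locked, tongue over the tray's lug; grows clockwise seen from above to 1.4 rad = open, tongue clear. A sprung detent resists (peak about 0.3 N m) up to a hump at 0.7 rad: short of that the knob springs back to 0, beyond it it clicks over to 1.4 by itself and stays
- catch_grip (a point): on the knob's vertical axis, at mid-height of its black T-bar, 155 mm above the bench. The bar is 90 mm long (45 to each side), 12 thick, 30 tall (137 to 167 mm above the bench), along the point's x axis (the stand's x at joint 0). Below it a steel tongue, 14 mm wide, 119 to 125 mm above the bench, reaches 43 mm from the axis towards the point's -x
- bin: open grey plastic bin, loose, 200 x 160 x 65 mm (x, y, z) outside, walls 5 mm; origin at the centre of its underside. It stands ready below the tray's open end
- prop0: loose cream fired-clay kiln prop, round stub, 34 mm across, 30 mm tall, about 60 g; origin at its centre
- prop1: loose cream fired-clay kiln prop, round stub, 30 mm across, 26 mm tall, about 60 g; origin at its centre
- prop2: loose cream fired-clay kiln prop, square block 30 x 30 x 28 mm, about 60 g; origin at its centre
- prop3: loose cream fired-clay kiln prop, oblong block 40 x 24 x 24 mm, about 60 g; origin at its centre
- wash_bottle: bystander: white squeeze bottle, 60 mm across, 170 mm tall, origin under its base
- mug: bystander: white mug, 76 mm across, 85 mm tall, origin under its base
- bowl: bystander: white bowl, 124 mm across, 55 mm tall, origin under its base
There are look-alikes about, which are no part of the job. Leave any turquoise look-alike of the prop3 alone. What is shaped like the prop0 but purple is not meant.

How it is judged:
On the way, in this order (a step that is already met when the one before it is completed fails the run):
1. the catch is clicked open while the tray is still down (value of joint catch above 1.2 rad and value of joint tray below 0.1 rad), for 0.2 s.
2. the tray is tipped up by more than 0.35 rad (value of joint tray above 0.35 rad), for 0.2 s.
At the end, for the whole second after the job is handed in: All four props lie at rest inside the bin (centres within its walls and below its rim); the tray is back level (under 0.08 rad), and the catch is clicked open (over 1.2 rad) (value of joint catch above 1.2 rad and value of joint tray below 0.08 rad and x of prop0 in the frame of bin between -0.095 and 0.095 m and y of prop0 in the frame of bin between -0.075 and 0.075 m and z of prop0 in the frame of bin between 0 and 0.065 m and linear speed of each of prop0, prop1, prop2, prop3 below 0.03 m/s and x of prop1 in the frame of bin between -0.095 and 0.095 m and y of prop1 in the frame of bin between -0.075 and 0.075 m and z of prop1 in the frame of bin between 0 and 0.065 m and x of prop2 in the frame of bin between -0.095 and 0.095 m and y of prop2 in the frame of bin between -0.075 and 0.075 m and z of prop2 in the frame of bin between 0 and 0.065 m and x of prop3 in the frame of bin between -0.095 and 0.095 m and y of prop3 in the frame of bin between -0.075 and 0.075 m and z of prop3 in the frame of bin between 0 and 0.065 m); the robot touches nothing.
It fails at once if the bin is shifted by more than 40 mm (distance of bin from where it was at the start of the episode above 0.04 m).
It fails at once if the bottle, mug or bowl is moved by more than 30 mm (distance of any of wash_bottle, mug, bowl from where it was at the start of the episode above 0.03 m).
It also fails if it takes over 61 s, if anything falls off the work surface, if the arm or the gripper's body presses on something with over 40 N, if the wrist force passes 120 N, or if a joint passes its speed limit or range.

ROBOT

A 6-joint arm with a two-finger parallel gripper is mounted at the origin on the work surface. World frame = base frame: x ahead of the robot, y to its left, z up, the work surface at z = 0. Lengths are in m, angles in rad, forces in N, time in s.
With the tool pointing down it reaches from about 0.35 to 0.775 m from the base axis. Payload 5.5 kg.
Tool frame: the origin (TCP) lies on the centre line of the jaws, within the pads' length; the fingertips stand 11 mm ahead of it and the grasp point (between the pads) lies 8 mm behind it; z points along the fingers, y is the line along which they close (so a half turn about z gives the same grasp; the last joint's range is limited). The gripper opens to 85 mm and grips with 20 to 120 N. Pads are 22 mm wide; open, the fingers measure 114 mm over their backs; the gripper's body (76 mm by 85 mm) begins 54 mm behind the grasp point. The pads swing forward as they close: fully open they stand 13 mm farther back than shut.
Start: joints at [1.098, 0.313, 0.046, 1.304, 0, 1.431], TCP at [0.188, 0.543, 0.242] pointing down, gripper open.
Joint ranges: [-2.76, 2.76], [-0.86, 1.69], [-1.03, 1.26], [-2.2, 2.34], [-1.47, 1.5], [-3.14, 3.14]. Speed limits (rad/s): [2.57, 2.57, 3.14, 3.14, 3.14, 3.14].

INTERFACE

Orientations are given as a unit quaternion [w, x, y, z].
In Python, from workcell import env, viewer, order, models gives the robot as it stands.
- The arm moves only by the tool drive_tool, never from a script. Its argument "series" is a list that holds one entry, the list of rows, each a list of 6 numbers: the shift along the tool's x, y, z each as a share of 120 mm, from -1 to 1, then the turn, a rotation vector about the tool's x, y, z each as a share of 180 degrees, from -1 to 1. A call has 1 to 20 rows; each row shifts and turns the commanded pose from where the row before left it, along the tool's axes as they then stand; what a row does not reach is not made up. A row lasts 1/8 s, in which the tool goes at most 62.5 mm and 10.7 degrees, less where a joint would pass 70% of its speed; a pose out of reach is approached as far as the arm can. A call with a number of a shift or a turn outside -1 to 1 is refused whole. A call with a gripper value outside its range is refused whole. "jaw" is the opening, from -1 (shut) to 1 (fully open), set as the call begins (left out, the last holds). The fingers move at their own pace and stop on an object; "grip_force" is the grip in N (left out, the last holds). Time passes only in rows, so rows that do not move let the fingers close. It gives the time, the measured TCP pose, the force, the opening and the grip force at its end, in the units of the state.
- env.get_state(): the state, without advancing time (a new reading comes with each control period).
- viewer.read_camera(name): name is "scene" or "side" or "wrist"; returns the picture (384x512x3 uint8, red, green, blue); there is no depth.
- viewer.camera_info(name): a dict with "intrinsics" (3x3 intrinsics, pixels), "R" (3x3) and "t" (3): a world point X has camera coordinates R X + t; the wrist camera has in their place "T_tool_cam" (4x4, takes a point from camera to tool coordinates, whose origin is the TCP and whose axes are the flange's). Camera axes: x right, y down, z forward; pixel columns grow to the right and rows downward; lengths in m; the calibration is good to about 2 mm. A picture is of the moment at which its call begins: read the wrist's pose just before it. camera_info takes no time and is no camera call.
- order.hand_in(): hands the job in; it is judged then, once.
Trained networks look in the newest picture that a camera, given by its name, has taken for a name from the list of things; names that differ only in an ending like _2 or _b are one class to them, and where a whole thing is asked for, a point or a joint stands for the part that bears it (a point fixed in the world has none). Each returns a list of dicts, best first, with "score" (0 to 1); they miss things now and then, are a little off and sometimes report something else, mostly with a low value. They report only what shows in the picture. A call takes as long as a camera call. They do not tell look-alikes from the thing itself.
- models.silhouettes(label, camera): "region" (384x512 bool, what is visible of it) and "location" ([column, row] in pixels, amid what is visible of it).
The state is a dict: "clock": time; "joint_pos": joint angles; "qvel": joint speeds; "tau": joint torques, N m; "tcp_pos": TCP position; "orientation": TCP orientation; "wrist_force": force on the tool from outside, world axes, zero at the start; "ft_torque": the same for the moment, N m; "finger_gap": finger opening in m; "grip_force": force on a finger pad.
Only numpy, scipy, OpenCV 4.12 (cv2) and the standard library are available. Lean on these libraries where they do the work, as an engineer would, in place of code of your own. Each camera call takes 0.05 s, during which the arm holds its last target. There are 200 camera calls.

## Working session

There is one attempt and no reset: what is moved stays moved. The work goes in short steps, Python scripts to look and compute and a tool call to move; the robot and the scene stay as the last step left them, time stands still between calls to the robot, and variables do not carry over. Pictures are saved under pics/ and viewed, at most 10 in all, crops included, and the job is handed in when it is done.

Besides the shell and the picture viewer there is one more tool, called after "Call:" as a command line: name --argument value ..., lists and objects as JSON in quotes. drive_tool: Moves the arm, as the interface text tells. Its arguments: {"type":"object","properties":{"series":{"type":"array"},"jaw":{"type":"number"},"grip_force":{"type":"number"}},"required":["series"]}

```bash
mkdir -p pics
cat > h.py <<'E'
from workcell import env, viewer, order, models
import numpy as np, cv2
def snap(c,f):
    im=viewer.read_camera(c); cv2.imwrite('pics/'+f,im[:,:,::-1]); return im
E
python3 - <<'E'
from h import *
a=snap('scene','a.png');b=snap('side','b.png')
cv2.imwrite('pics/ab.png',cv2.resize(np.vstack([a,b])[:,:,::-1],(800,1200))[:, :])
for c in('scene','side'):
    i=viewer.camera_info(c);print(c,np.round(i['intrinsics'],1).tolist(),np.round(-i['R'].T@i['t'],3))
    for l in('stand','tray_handle','tray','catch','catch_grip','bin','tray_lip','prop0','prop3','wash_bottle','mug','bowl'):
        print(l,[(round(d['score'],2),np.round(d['location']).tolist(),int(d['region'].sum())) for d in models.silhouettes(l,c)[:3]])
print(env.get_state())
E
```

```text
scene [[406.7, 0.0, 248.1], [0.0, 406.7, 194.5], [0.0, 0.0, 1.0]] [1.313 0.694 0.803]
stand [(0.65, [230.0, 202.0], 3757)]
tray_handle [(0.79, [243.0, 186.0], 1476), (0.62, [231.0, 202.0], 4109)]
tray [(0.91, [249.0, 191.0], 1308), (0.22, [246.0, 185.0], 143)]
catch [(0.57, [201.0, 191.0], 317)]
catch_grip [(0.77, [201.0, 190.0], 346)]
bin [(0.88, [282.0, 229.0], 3543)]
tray_lip [(0.82, [247.0, 190.0], 1632), (0.29, [180.0, 151.0], 590)]
prop0 [(0.7, [248.0, 184.0], 138), (0.65, [223.0, 186.0], 55), (0.6, [235.0, 179.0], 118)]
prop3 [(0.7, [248.0, 184.0], 138), (0.65, [223.0, 186.0], 55), (0.6, [235.0, 179.0], 118)]
wash_bottle []
mug [(0.86, [125.0, 177.0], 624), (0.72, [234.0, 179.0], 123)]
bowl [(0.64, [405.0, 275.0], 1443), (0.45, [235.0, 183.0], 96)]
side [[482.5, 0.0, 251.4], [0.0, 482.5, 190.0], [0.0, 0.0, 1.0]] [ 0.238 -0.852  1.234]
stand [(0.86, [264.0, 219.0], 4595)]
tray_handle [(0.71, [260.0, 205.0], 2031)]
tray [(0.76, [261.0, 205.0], 1855)]
catch [(0.81, [296.0, 200.0], 352)]
catch_grip [(0.88, [300.0, 200.0], 310), (0.51, [276.0, 334.0], 834)]
bin [(0.59, [225.0, 180.
[... 433 characters left out ...]
713)]
{'clock': 1.3, 'joint_pos': array([ 1.09841540e+00,  3.13238486e-01,  4.61284642e-02,  1.30363240e+00,
       -9.02418716e-06,  1.43118491e+00]), 'qvel': array([ 0.00129848, -0.00069723, -0.001083  , -0.00151629,  0.00015424,
        0.00055768]), 'tau': array([-3.46711378e-03, -4.80475760e+01,  2.98806417e+01,  9.51794682e-04,
       -8.57049804e-05,  6.78410032e-06]), 'tcp_pos': array([0.18786653, 0.54348564, 0.24231293]), 'orientation': array([1.24210930e-05, 1.65618121e-01, 9.86189960e-01, 2.43391587e-05]), 'wrist_force': array([ 0.34758881, -0.23489482, -0.46200471]), 'ft_torque': array([ 0.01117735,  0.03052206, -0.00703907]), 'grip_force': 0.0, 'finger_gap': 0.08534848423599342}
```

View pics/a.png

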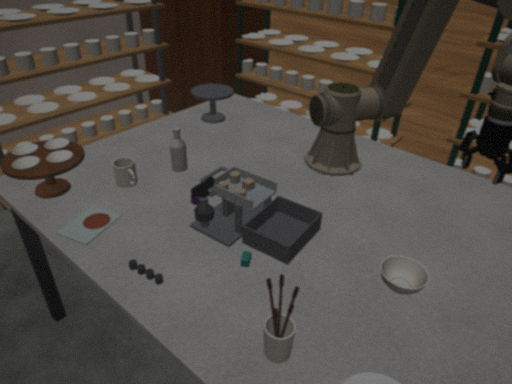

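View pics/b.png

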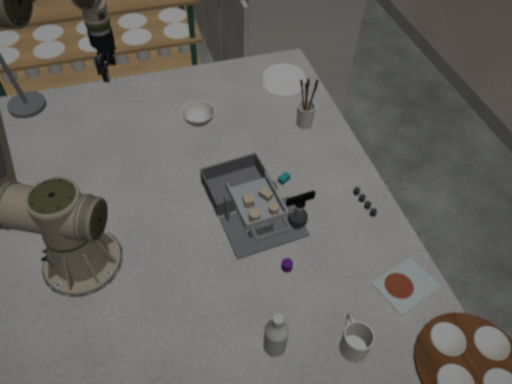

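The scene picture shows the stand (~230,200), the catch's black bar (~203,190), the grey bin (283,229), the turquoise decoy (246,258), the purple decoy (197,198), the bottle (178,153), mug (125,173) and bowl (404,275). In the side picture the tray is at ~(262,208), the T-bar at (300,199), the bin at (235,180) and the purple decoy at (287,264). The cream props are in the tray. Next I'll enlarge both views to pick corners.

Run:
```python
from h import *
a=cv2.imread('pics/a.png')[150:275,170:330];b=cv2.imread('pics/b.png')[145:270,190:330]
f=lambda x:cv2.convertScaleAbs(cv2.resize(x,None,fx=4.8,fy=4.8,interpolation=cv2.INTER_CUBIC),alpha=1.7)
cv2.imwrite('pics/a2.png',f(a));cv2.imwrite('pics/b2.png',f(b))
for c in('scene','side'):
    i=viewer.camera_info(c)
    for X in([0,0,0],[.3,0,0],[.3,.3,0],[0.188,.543,.242],[.5,0,0],[.5,.3,0],[.5,-.3,0]):
        p=i['intrinsics']@(i['R']@np.array(X)+i['t']);print(c,X,np.round(p[:2]/p[2]))
```

```text
scene [0, 0, 0] [332. 162.]
scene [0.3, 0, 0] [287. 191.]
scene [0.3, 0.3, 0] [362. 227.]
scene [0.188, 0.543, 0.242] [479. 176.]
scene [0.5, 0, 0] [250. 216.]
scene [0.5, 0.3, 0] [328. 259.]
scene [0.5, -0.3, 0] [189. 182.]
side [0, 0, 0] [ 83. 261.]
side [0.3, 0, 0] [183. 237.]
side [0.3, 0.3, 0] [166. 167.]
side [0.188, 0.543, 0.242] [110.  73.]
side [0.5, 0, 0] [246. 222.]
side [0.5, 0.3, 0] [222. 156.]
side [0.5, -0.3, 0] [276. 307.]
```

View pics/a2.png

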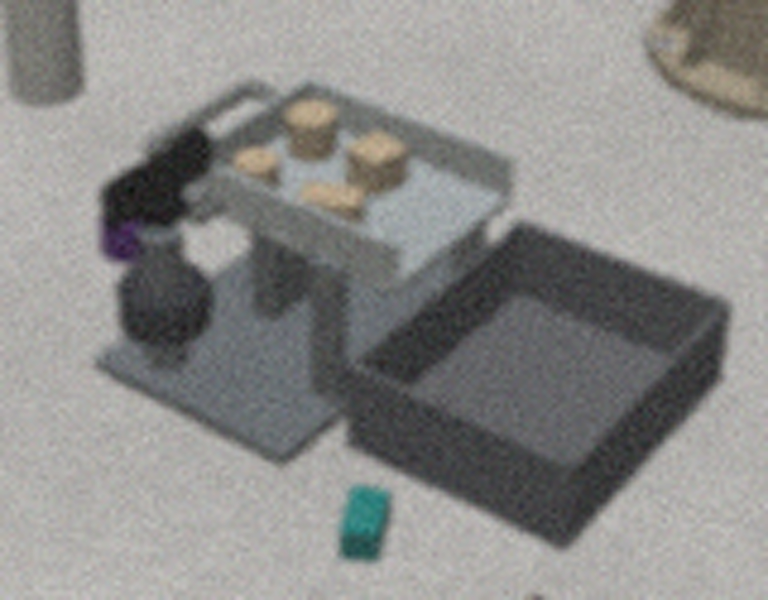

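View pics/b2.png

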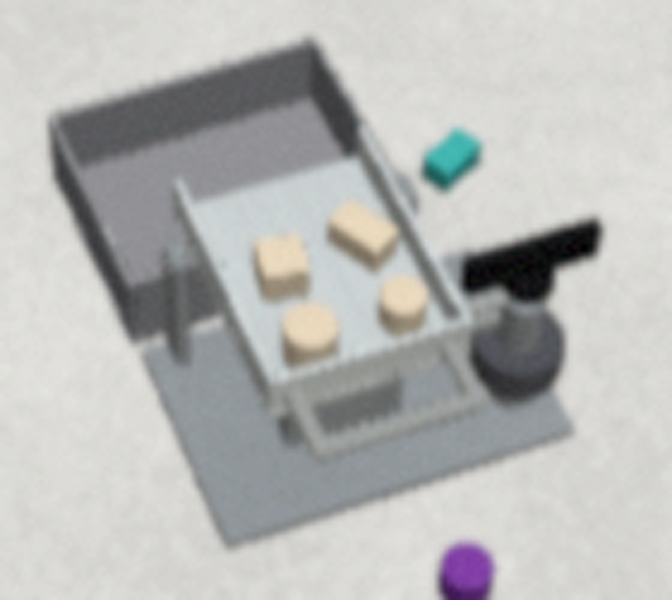

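The four cream props sit in the tray, which matches the description: round at scene crop (311,125) and (256,163), square at (377,158), oblong at (330,198). The turquoise block (365,523) and the purple stub (122,240) lie on the bench, so they are decoys. I'll fit the stand pose from the corners and triangulate the handle and T-bar.

Run:
```python
from h import *
from scipy.optimize import least_squares
P={}
S=[('side',(228,542),(-100,-110,12)),('side',(572,430),(140,-110,12)),('side',(143,350),(-100,50,12)),
('side',(600,222),(157,-70,167)),('side',(466,260),(67,-70,167)),('side',(322,447),(-50,-134,120)),('side',(474,400),(50,-134,120)),
('side',(182,183),(-65,76,138)),('side',(362,125),(65,76,138)),('side',(270,378),(-65,-92,138)),('side',(467,320),(65,-92,138)),
('scene',(100,360),(140,-110,12)),('scene',(282,460),(140,50,12)),('scene',(402,250),(65,76,138)),('scene',(512,163),(-65,76,138)),('scene',(310,85),(-65,-92,138)),
('scene',(108,188),(157,-70,167)),('scene',(205,133),(67,-70,167)),('scene',(155,140),(50,-134,120)),('scene',(258,87),(-50,-134,120))]
off={'scene':(170,150),'side':(190,145)}
I={c:viewer.camera_info(c) for c in off}
px=lambda c,u:np.array(u)/4.8+off[c]
def proj(c,X):
    p=I[c]['intrinsics']@(I[c]['R']@X+I[c]['t']);return p[:2]/p[2]
def W(q,m):
    c,s=np.cos(q[2]),np.sin(q[2]);m=np.array(m)/1000
    return np.array([q[0]+c*m[0]-s*m[1],q[1]+s*m[0]+c*m[1],m[2]])
f=lambda q:np.concatenate([proj(c,W(q,m))-px(c,u) for c,u,m in S])
for g in(0,.3,-.3):
    r=least_squares(f,[.5,0,g],loss='soft_l1');print(r.cost,r.x)
q=r.x
for (c,u,m),e in zip(S,f(q).reshape(-1,2)):print(c,m,np.round(e,1))
for m in [(50,-134,120),(-50,-134,120),(67,-70,167),(157,-70,167),(65,76,138),(-65,76,138)]:
    ob=[(c,px(c,u)) for c,u,k in S if k==m]
    X=least_squares(lambda X:np.concatenate([proj(c,X)-u for c,u in ob]),W(q,m)).x
    print(m,'tri',np.round(X,4),'model',np.round(W(q,m),4))
print('grip',W(q,(112,-70,155)),'handle',W(q,(0,-134,120)),'hinge',W(q,(0,38,105)))
np.save('q.npy',q)
```

```text
17.06059637506564 [ 0.52578502 -0.00421936  0.08414041]
17.060596375065522 [ 0.52578502 -0.00421936  0.0841404 ]
17.060596375065565 [ 0.52578502 -0.00421936  0.0841404 ]
side (-100, -110, 12) [-0.9 -0.6]
side (140, -110, 12) [ 0.6 -1.2]
side (-100, 50, 12) [-1.  -1.4]
side (157, -70, 167) [-0. -1.]
side (67, -70, 167) [-0.5 -0.2]
side (-50, -134, 120) [-0.8 -0.1]
side (50, -134, 120) [ 0.4 -0.8]
side (-65, 76, 138) [-2.3 -1.6]
side (65, 76, 138) [ 0.2 -0.9]
side (-65, -92, 138) [-0.4  0.5]
side (65, -92, 138) [ 1.  -0.6]
scene (140, -110, 12) [-1.7 -1.2]
scene (140, 50, 12) [ 0.  -1.3]
scene (65, 76, 138) [-1.7 -1. ]
scene (-65, 76, 138) [ 0.4 -1.8]
scene (-65, -92, 138) [-0.3 -2.6]
scene (157, -70, 167) [-0.7 -0.1]
scene (67, -70, 167) [-0.1 -1.5]
scene (50, -134, 120) [-1.   0.9]
scene (-50, -134, 120) [-2.2 -0.5]
(50, -134, 120) tri [ 0.5835 -0.1352  0.1207] model [ 0.5869 -0.1335  0.12  ]
(-50, -134, 120) tri [ 0.4871 -0.1389  0.1179] model [ 0.4872 -0.1419  0.12  ]
(67, -70, 167) tri [ 0.6006 -0.0665  0.1632] model [ 0.5984 -0.0683  0.167 ]
(157, -70, 167) tri [ 0.6865 -0.0618  0.1651] model [ 0.6881 -0.0608  0.167 ]
(65, 76, 138) tri [0.5821 0.0792 0.1339] model [0.5842 0.077  0.138 ]
(-65, 76, 138) tri [0.4593 0.0653 0.1321] model [0.4546 0.066  0.138 ]
grip [ 0.64327167 -0.06455911  0.155     ] handle [ 0.53704653 -0.13774531  0.12      ] hinge [0.52259145 0.03364621 0.105     ]
```

The fit agrees with the triangulation to about 3-5 mm: handle z ≈ 0.119, bar top ≈ 0.165, against the stated 0.120 and 0.167. The knob is at (0.643,-0.065), radius 0.65, so within reach. I'll move above the catch.

Call:
drive_tool --series '[[[-0.327,-0.222,-0.01,0,0,0],[-0.327,-0.222,-0.01,0,0,0],[-0.327,-0.222,-0.01,0,0,0],[-0.327,-0.222,-0.01,0,0,0],[-0.327,-0.222,-0.01,0,0,0],[-0.327,-0.222,-0.01,0,0,0],[-0.327,-0.222,-0.01,0,0,0],[-0.327,-0.222,-0.01,0,0,0],[-0.327,-0.222,-0.01,0,0,0],[-0.327,-0.222,-0.01,0,0,0],[-0.327,-0.222,-0.01,0,0,0],[-0.327,-0.222,-0.01,0,0,0],[-0.327,-0.222,-0.01,0,0,0],[-0.327,-0.222,-0.01,0,0,0],[-0.327,-0.222,-0.01,0,0,0],[-0.327,-0.222,-0.01,0,0,0],[0,0,0,0,0,-0.044],[0,0,0,0,0,-0.044],[0,0,0,0,0,-0.044],[0,0,0,0,0,0]]]' --jaw 1

```text
clock: 3.8
tcp_pos: [0.642, -0.0645, 0.2614]
orientation: [-0.0, -0.04, 0.999, 0.0]
wrist_force: [0.2, 0.1, 0.2]
finger_gap: 0.0853
grip_force: 0.0
```

```bash
cat >> h.py <<'E'
from scipy.spatial.transform import Rotation as Ro
def pose():
    s=env.get_state();w,x,y,z=s['orientation'];return Ro.from_quat([x,y,z,w]),s['tcp_pos'],s
def wristproj(X,R,p):
    i=viewer.camera_info('wrist');T=i['T_tool_cam'];c=np.linalg.inv(T)@np.append(R.inv().apply(X-p),1);u=i['intrinsics']@c[:3];return u[:2]/u[2]
E
python3 - <<'E'
from h import *
R,p,s=pose();im=snap('wrist','w.png')
print(p,R.as_matrix().round(3).tolist(),s['clock'])
q=np.load('q.npy');c_,s_=np.cos(q[2]),np.sin(q[2])
out=cv2.convertScaleAbs(im[:,:,::-1].copy(),alpha=1.5)
for m in[(67,-70,167),(157,-70,167),(112,-70,167),(-50,-134,120),(50,-134,120),(65,-92,138)]:
    m=np.array(m)/1e3;X=np.array([q[0]+c_*m[0]-s_*m[1],q[1]+s_*m[0]+c_*m[1],m[2]])
    u=wristproj(X,R,p);print(m,X.round(4),u.round(1));cv2.circle(out,tuple(int(v) for v in u),2,(0,0,255),-1)
cv2.imwrite('pics/w2.png',out)
print(viewer.camera_info('wrist')['T_tool_cam'].round(3).tolist())
E
```

```text
[ 0.64203624 -0.06453146  0.26135985] [[-0.997, -0.08, -0.0], [-0.08, 0.997, 0.0], [0.0, 0.0, -1.0]] 3.8
[ 0.067 -0.07   0.167] [ 0.5984 -0.0683  0.167 ] [257.6 139.4]
[ 0.157 -0.07   0.167] [ 0.6881 -0.0608  0.167 ] [258.1 246.4]
[ 0.112 -0.07   0.167] [ 0.6433 -0.0646  0.167 ] [257.9 196. ]
[-0.05  -0.134  0.12 ] [ 0.4872 -0.1419  0.12  ] [174.7 -20.1]
[ 0.05  -0.134  0.12 ] [ 0.5869 -0.1335  0.12  ] [184.9 112.2]
[ 0.065 -0.092  0.138] [ 0.5983 -0.0904  0.138 ] [231.4 131.8]
[[-0.001, -0.951, -0.309, 0.078], [1.0, -0.001, -0.0, -0.0], [0.0, -0.309, 0.951, -0.131], [0.0, 0.0, 0.0, 1.0]]
```

View pics/w2.png

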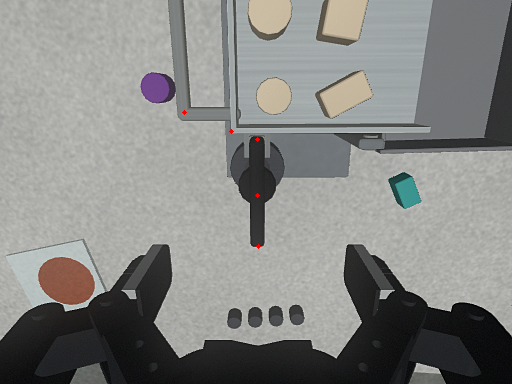

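The overlay matches: the bar runs along column 258, rows 136-247, and the knob centre is at (257,193), within 1 mm of the model. The handle's leg corner is at (180,112). The purple and turquoise decoys are well clear. I'll descend and grip the bar.

Call:
drive_tool --series '[[[0,0,0.232,0,0,0],[0,0,0.232,0,0,0],[0,0,0.232,0,0,0],[0,0,0.232,0,0,0],[0,0,0,0,0,0]]]'

```text
clock: 4.47
tcp_pos: [0.6402, -0.064, 0.1477]
orientation: [-0.002, -0.04, 0.999, 0.001]
wrist_force: [-0.0, -0.0, -0.0]
finger_gap: 0.0852
grip_force: 0.0
```

Call:
drive_tool --series '[[[0,0,0,0,0,0],[0,0,0,0,0,0],[0,0,0,0,0,0],[0,0,0,0,0,0],[0,0,0,0,0,0],[0,0,0,0,0,0],[0,0,0,0,0,0],[0,0,0,0,0,0]]]' --jaw -1 --grip_force 50

```text
clock: 5.48
tcp_pos: [0.6424, -0.0651, 0.151]
orientation: [0.001, -0.041, 0.999, -0.001]
wrist_force: [-0.7, -4.3, 5.9]
finger_gap: 0.0111
grip_force: 50.4
```

Call:
drive_tool --series '[[[0,0,0,0,0,0.045],[0,0,0,0,0,0.045],[0,0,0,0,0,0.045],[0,0,0,0,0,0.045],[0,0,0,0,0,0.045],[0,0,0,0,0,0.045],[0,0,0,0,0,0.045],[0,0,0,0,0,0.045],[0,0,0,0,0,0.045],[0,0,0,0,0,0.035],[0,0,0,0,0,0],[0,0,0,0,0,0],[0,0,0,0,0,0]]]'

```text
clock: 7.1
tcp_pos: [0.6434, -0.0633, 0.1509]
orientation: [0.001, 0.605, 0.797, 0.002]
wrist_force: [3.9, 3.3, 4.9]
finger_gap: 0.0111
grip_force: 50.3
```

Call:
drive_tool --series '[[[0,0,0,0,0,0],[0,0,0,0,0,0],[0,0,0,0,0,0],[0,0,0,0,0,0]]]' --jaw 0.2

```text
clock: 7.6
tcp_pos: [0.6417, -0.0645, 0.1498]
orientation: [-0.0, 0.605, 0.796, -0.0]
wrist_force: [0.2, 1.0, 0.2]
finger_gap: 0.0511
grip_force: 0.0
```

Call:
drive_tool --series '[[[0,0,-0.25,0,0,0],[0,0,-0.25,0,0,0],[0,0,-0.25,0,0,0],[0,0,-0.25,0,0,0],[0,0,0,0,0,0]]]'

```text
clock: 8.22
tcp_pos: [0.6432, -0.0649, 0.273]
orientation: [0.002, 0.605, 0.796, 0.001]
wrist_force: [0.5, -0.3, -0.2]
finger_gap: 0.0515
grip_force: 0.0
```

Run:
```python
from h import *
R,p,s=pose();im=snap('wrist','x.png');b=snap('side','x_s.png')
print(p,R.as_matrix().round(3).tolist(),s['clock'],s['joint_pos'].round(2))
f=lambda x:cv2.convertScaleAbs(x,alpha=1.4)
cv2.imwrite('pics/x2.png',f(np.hstack([cv2.resize(im,(400,300)),cv2.resize(b[145:265,190:350],(400,300))])[:,:,::-1]))
```

```text
[ 0.64324658 -0.06485229  0.27299127] [[-0.267, 0.964, 0.005], [0.964, 0.267, -0.001], [-0.002, 0.005, -1.0]] 8.225 [-0.22  0.45  0.32  1.44  0.    1.08]
```

View pics/x2.png

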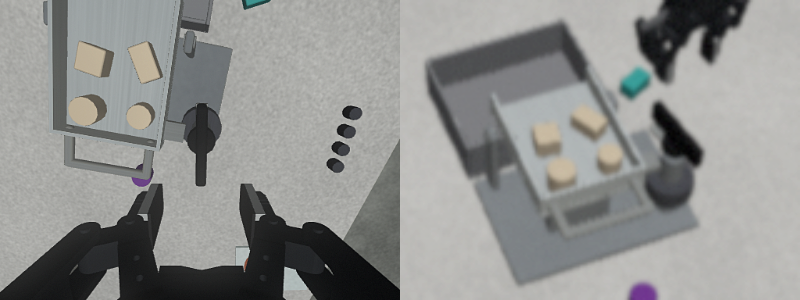

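The catch is open: the T-bar now lies along the stand's y, at about (201,140) in the left panel, with its tongue clear of the lug. The tray is still level with all props in it, and the handle is at (110,170). I'll turn back and go above the handle.

Call:
drive_tool --series '[[[0,0,0,0,0,-0.044],[0,0,0,0,0,-0.044],[0,0,0,0,0,-0.044],[0,0,0,0,0,-0.044],[0,0,0,0,0,-0.044],[0,0,0,0,0,-0.044],[0,0,0,0,0,-0.044],[0,0,0,0,0,-0.044],[0,0,0,0,0,-0.044],[0,0,0,0,0,-0.044],[0.233,-0.133,0,0,0,0],[0.233,-0.133,0,0,0,0],[0.233,-0.133,0,0,0,0],[0.233,-0.133,0,0,0,0],[0,0,0,0,0,0],[0,0,0,0,0,0]]]' --jaw -0.2

```text
clock: 10.32
tcp_pos: [0.5357, -0.1371, 0.2692]
orientation: [-0.0, -0.041, 0.999, 0.0]
wrist_force: [0.0, 0.5, 0.2]
finger_gap: 0.0344
grip_force: 0.0
```

Run:
```python
from h import *
R,p,s=pose();im=snap('wrist','y.png')
print(p,R.as_matrix().round(3).tolist(),s['clock'],s['finger_gap'])
q=np.load('q.npy');c_,s_=np.cos(q[2]),np.sin(q[2])
out=cv2.convertScaleAbs(im[:,:,::-1].copy(),alpha=1.5)
for m in[(-50,-134,126),(0,-134,126),(50,-134,126),(65,-92,138),(-65,-92,138)]:
    m=np.array(m)/1e3;X=np.array([q[0]+c_*m[0]-s_*m[1],q[1]+s_*m[0]+c_*m[1],m[2]])
    u=wristproj(X,R,p);print(m,X.round(4),u.round(1));cv2.circle(out,tuple(int(v) for v in u),2,(0,0,255),-1)
cv2.imwrite('pics/y2.png',out)
```

```text
[ 0.53566935 -0.1370978   0.26923742] [[-0.997, -0.081, -0.001], [-0.081, 0.997, 0.001], [0.001, 0.001, -1.0]] 10.325 0.034449838360472385
[-0.05  -0.134  0.126] [ 0.4872 -0.1419  0.126 ] [256.8 125.7]
[ 0.    -0.134  0.126] [ 0.537  -0.1377  0.126 ] [257.  179.1]
[ 0.05  -0.134  0.126] [ 0.5869 -0.1335  0.126 ] [257.2 227. ]
[ 0.065 -0.092  0.138] [ 0.5983 -0.0904  0.138 ] [300.1 246.1]
[-0.065 -0.092  0.138] [ 0.4687 -0.1014  0.138 ] [306.4 109. ]
```

View pics/y2.png

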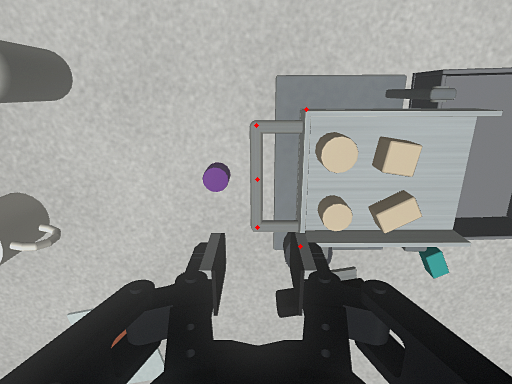

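The handle bar runs along column 257, rows 122-231, and the overlay fits it to about 1 mm. All four props are still in the tray. I'll descend, grip, and look at the force before lifting.

Call:
drive_tool --series '[[[0,0,0.262,0,0,0],[0,0,0.262,0,0,0],[0,0,0.262,0,0,0],[0,0,0.262,0,0,0],[0,0,0.262,0,0,0],[0,0,0,0,0,0],[0,0,0,0,0,0]]]'

```text
clock: 11.25
tcp_pos: [0.5366, -0.1371, 0.1136]
orientation: [0.0, -0.041, 0.999, -0.0]
wrist_force: [0.3, -0.5, 1.5]
finger_gap: 0.0342
grip_force: 0.0
```

Call:
drive_tool --series '[[[0,0,0,0,0,0],[0,0,0,0,0,0],[0,0,0,0,0,0],[0,0,0,0,0,0],[0,0,0,0,0,0],[0,0,0,0,0,0]]]' --jaw -1 --grip_force 40

```text
clock: 12.0
tcp_pos: [0.537, -0.1383, 0.1145]
orientation: [0.002, -0.041, 0.999, -0.001]
wrist_force: [0.5, -2.7, 5.7]
finger_gap: 0.0104
grip_force: 39.3
```

Run:
```python
import numpy as np
r=.1727;a0=.087
th=np.arange(0,1.11,.1)
y=-r*np.cos(a0+th);z=r*np.sin(a0+th)
print(np.c_[th[1:],np.diff(y)/.12,-np.diff(z)/.12].round(3).tolist())
```

```text
[[0.1, 0.02, -0.143], [0.2, 0.034, -0.14], [0.3, 0.048, -0.136], [0.4, 0.061, -0.13], [0.5, 0.074, -0.124], [0.6, 0.086, -0.116], [0.7, 0.097, -0.107], [0.8, 0.107, -0.096], [0.9, 0.116, -0.085], [1.0, 0.124, -0.073], [1.1, 0.131, -0.06]]
```

Call:
drive_tool --series '[[[0,0.01,-0.072,0,0,0],[0,0.01,-0.071,0,0,0],[0,0.017,-0.07,0,0,0],[0,0.017,-0.07,0,0,0],[0,0.024,-0.068,0,0,0],[0,0.024,-0.068,0,0,0],[0,0.03,-0.065,0,0,0],[0,0.031,-0.065,0,0,0],[0,0.037,-0.062,0,0,0],[0,0.037,-0.062,0,0,0],[0,0,0,0,0,0],[0,0,0,0,0,0],[0,0,0,0,0,0],[0,0,0,0,0,0]]]'

```text
clock: 13.75
tcp_pos: [0.5348, -0.1118, 0.195]
orientation: [0.001, -0.04, 0.999, -0.003]
wrist_force: [2.1, -9.6, 3.3]
finger_gap: 0.0107
grip_force: 39.2
```

Run:
```python
from h import *
R,p,s=pose();a=snap('scene','z1.png');b=snap('side','z1s.png')
f=lambda x:cv2.convertScaleAbs(x,alpha=1.6)
cv2.imwrite('pics/z2.png',f(np.hstack([cv2.resize(a[140:275,170:330],(400,340)),cv2.resize(b[125:260,190:350],(400,340))])[:,:,::-1]))
```

```text
(no output)
```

View pics/z2.png

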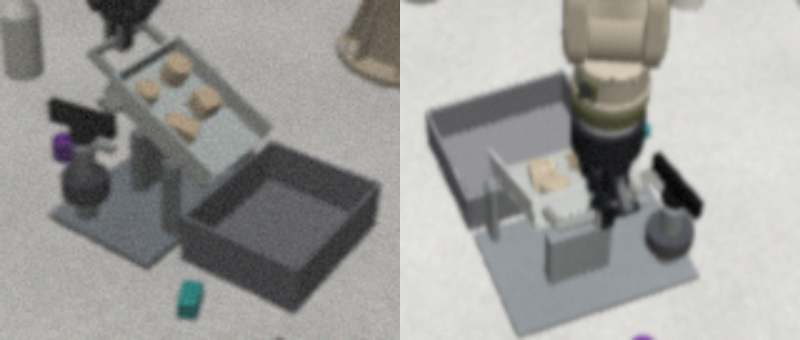

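The tray is tipped about 0.5 rad with the props still resting on it (left panel ~(180,95)), and the bin hasn't moved. I'll keep lifting.

Call:
drive_tool --series '[[[0,0.043,-0.058,0,0,0],[0,0.043,-0.058,0,0,0],[0,0.048,-0.053,0,0,0],[0,0.049,-0.054,0,0,0],[0,0,0,0,0,0],[0,0,0,0,0,0],[0,0.053,-0.048,0,0,0],[0,0.054,-0.048,0,0,0],[0,0,0,0,0,0],[0,0,0,0,0,0],[0,0.058,-0.042,0,0,0],[0,0.058,-0.043,0,0,0],[0,0,0,0,0,0],[0,0,0,0,0,0],[0,0.062,-0.036,0,0,0],[0,0.062,-0.037,0,0,0],[0,0,0,0,0,0],[0,0,0,0,0,0],[0,0,0,0,0,0],[0,0,0,0,0,0]]]'

```text
clock: 16.35
tcp_pos: [0.5296, -0.0486, 0.2548]
orientation: [0.003, -0.04, 0.999, -0.004]
wrist_force: [-3.3, -10.2, 15.8]
finger_gap: 0.0106
grip_force: 41.3
```

Run:
```python
from h import *
R,p,s=pose();a=snap('scene','u1.png');b=snap('side','u1s.png')
f=lambda x:cv2.convertScaleAbs(x,alpha=1.6)
cv2.imwrite('pics/u2.png',f(np.hstack([cv2.resize(a[140:275,170:330],(400,340)),cv2.resize(b[125:260,190:350],(400,340))])[:,:,::-1]))
```

```text
(no output)
```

View pics/u2.png

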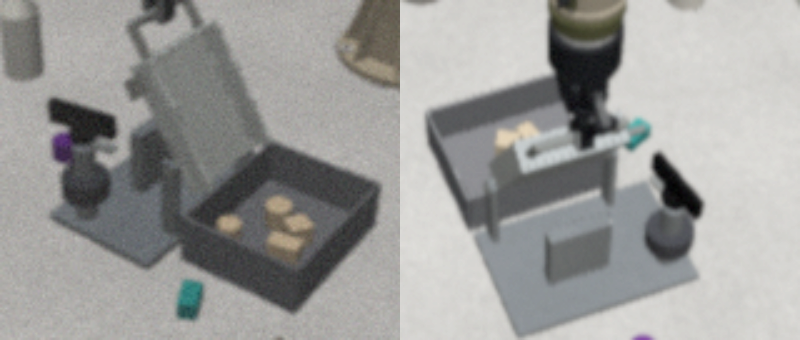

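All four props are in the bin (left panel: (229,225), (278,210), (299,227), (286,246)) and the tray is empty. I'll lower it by reversing the lift.

Call:
drive_tool --series '[[[0,-0.062,0.037,0,0,0],[0,-0.062,0.036,0,0,0],[0,-0.058,0.043,0,0,0],[0,-0.058,0.042,0,0,0],[0,-0.054,0.048,0,0,0],[0,-0.053,0.048,0,0,0],[0,-0.049,0.054,0,0,0],[0,-0.048,0.053,0,0,0],[0,-0.043,0.058,0,0,0],[0,-0.043,0.058,0,0,0],[0,-0.037,0.062,0,0,0],[0,-0.037,0.062,0,0,0],[0,-0.031,0.065,0,0,0],[0,-0.03,0.065,0,0,0],[0,-0.024,0.068,0,0,0],[0,-0.024,0.068,0,0,0],[0,-0.017,0.07,0,0,0],[0,-0.017,0.07,0,0,0],[0,-0.01,0.071,0,0,0],[0,-0.01,0.072,0,0,0]]]'

```text
clock: 18.95
tcp_pos: [0.5371, -0.1382, 0.1133]
orientation: [0.001, -0.041, 0.999, -0.001]
wrist_force: [3.6, -2.8, 0.5]
finger_gap: 0.0104
grip_force: 44.7
```

Call:
drive_tool --series '[[[0,0,0,0,0,0],[0,0,0,0,0,0],[0,0,0,0,0,0],[0,0,0,0,0,0]]]'

```text
clock: 19.45
tcp_pos: [0.5371, -0.1382, 0.1131]
orientation: [0.001, -0.041, 0.999, -0.001]
wrist_force: [4.5, -4.6, -1.7]
finger_gap: 0.01
grip_force: 44.8
```

The tray is level and resting. I'll release it, rise, and check.

Call:
drive_tool --series '[[[0,0,0,0,0,0],[0,0,0,0,0,0],[0,0,0,0,0,0],[0,0,0,0,0,0],[0,0,0,0,0,0]]]' --jaw -0.2

```text
clock: 20.08
tcp_pos: [0.5357, -0.1371, 0.1129]
orientation: [-0.0, -0.041, 0.999, 0.0]
wrist_force: [0.5, 0.0, 0.3]
finger_gap: 0.0341
grip_force: 0.0
```

Call:
drive_tool --series '[[[0,0,-0.2,0,0,0],[0,0,-0.25,0,0,0],[0,0,-0.25,0,0,0],[0,0,-0.25,0,0,0],[0,0,-0.25,0,0,0],[0,0,0,0,0,0],[0,0,0,0,0,0]]]'

```text
clock: 20.95
tcp_pos: [0.5355, -0.1371, 0.2562]
orientation: [-0.0, -0.041, 0.999, 0.0]
wrist_force: [0.7, 0.4, -0.7]
finger_gap: 0.0341
grip_force: 0.0
```

Run:
```python
from h import *
a=snap('scene','v1.png');w=snap('wrist','v1w.png')
f=lambda x:cv2.convertScaleAbs(x,alpha=1.6)
cv2.imwrite('pics/v2.png',f(np.hstack([cv2.resize(a[140:275,170:330],(400,340)),cv2.resize(w,(400,340))])[:,:,::-1]))
```

```text
(no output)
```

View pics/v2.png

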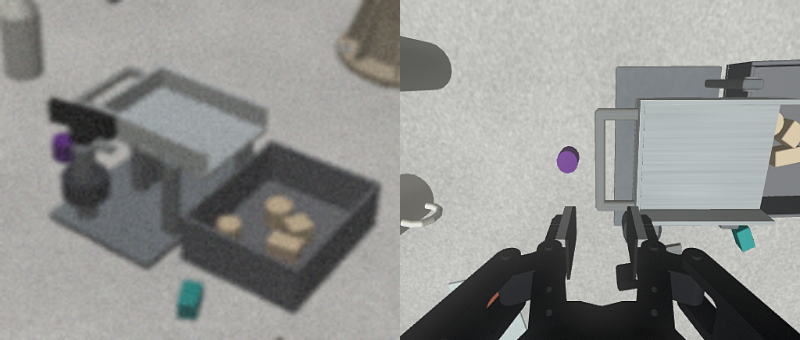

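The tray is level and empty, all four props lie in the bin (left panel ~(270,225)), the catch is open, and the gripper is clear.

```bash
python3 -c "
from workcell import order;print(order.hand_in())"
```

```text
the job is handed in; nothing more can be done
None
```

I handed the job in at about 21 s on the robot's clock: the last pictures show the catch open, all four props in the bin, the tray back level and released, and the bin unmoved; I saw no contact with the bottle, mug or bowl, and hand-in returned no verdict.

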